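Tip the bead tub into its tray

ROBOT

A 6-joint arm with a two-finger parallel gripper is mounted at the origin on the work surface. World frame = base frame: x ahead of the robot, y to its left, z up, the work surface at z = 0. Lengths are in m, angles in rad, forces in N, time in s.
With the tool pointing down it reaches from about 0.3 to 0.875 m from the base axis. Payload 6.4 kg.
Tool frame: the origin (TCP) lies on the centre line of the jaws, within the pads' length; the fingertips stand finger_overhang ahead of it and the grasp point (between the pads) lies 2 mm behind it (finger_overhang is the distance from the TCP to the fingertips, in m); z points along the fingers, y is the line along which they close (so a half turn about z gives the same grasp; the last joint's range is limited). The gripper opens to 85 mm and grips with 20 to 120 N. Pads are 22 mm wide; open, the fingers measure 114 mm over their backs; the gripper's body (76 mm by 85 mm) begins 54 mm behind the grasp point. The pads swing forward as they close: fully open they stand 13 mm farther back than shut.
Start: joints at [1.115, 0.181, 1.607, -0, 1.354, -0.206], TCP at [0.142, 0.557, 0.248] pointing down, gripper open.
Joint ranges: [-2.99, 2.99], [-0.89, 2.07], [0.3, 2.58], [-1.14, 4.28], [0, 2.63], [-3.12, 3.12]. Speed limits (rad/s): [2.57, 2.57, 3.01, 3.14, 3.14, 3.14].

INTERFACE

Orientations are given as a rotation vector (axis times angle).
In Python, from station import read_state, capture, hand_in, outline_of, tip_of, finger_overhang gives the robot as it stands. The module is installed in compiled form; this text tells all that it offers.
- The arm moves only by the tool apply_moves, never from a script. Its argument "increments" is a list that holds one entry, the list of rows, each a list of 7 numbers: the shift along the tool's x, y, z in units of 25 mm (1.0 is 25 mm), then the turn, a rotation vector about the tool's x, y, z in rad, then the finger opening in mm, from 0 to 85.4. A call has exactly 10 rows; each row is the pose to reach, as a shift and turn from the pose commanded when the call began, along the tool's axes at that moment; what a row does not reach only later rows make up. A row lasts 1/12 s, in which the tool goes at most 41.7 mm and 7.16 degrees, less where a joint would pass 70% of its speed; a pose out of reach is approached as far as the arm can. A call with a gripper value outside its range is refused whole. The fingers move at their own pace and stop on an object; the grip force is fixed at half the most. Time passes only in rows, so rows that repeat a pose let the fingers close, or fill a call up. It gives the time, the measured TCP pose, the force, the opening and the grip force at its end, in the units of the state.
- read_state(): the state, without advancing time (a new reading comes with each control period).
- capture(name): name is "scene" or "top"; returns a dict with "pixels" (480x640x3 uint8, blue, green, red), "z_map" (480x640 float32, m along the optical axis (not along the pixel's ray), 0 where there is no reading), "vertical_fov" (degrees; the focal length in pixels is half the picture's height over the tangent of half this angle, whatever the lens; pixels are square), "cx", "cy" (the principal point, pixels), "R" (3x3) and "t" (3): a world point X has camera coordinates R X + t. Camera axes: x right, y down, z forward; pixel columns grow to the right and rows downward; lengths in m; the calibration is good to about 2 mm. A picture is of the moment at which its call begins.
- hand_in(): hands the job in; it is judged then, once.
Trained networks look in the newest picture that a camera, given by its name, has taken for a name from the list of things; names that differ only in an ending like _2 or _b are one class to them, and where a whole thing is asked for, a point or a joint stands for the part that bears it (a point fixed in the world has none). Each returns a list of dicts, best first, with "conf" (0 to 1); they miss things now and then, are a little off and sometimes report something else, mostly with a low value. They report only what shows in the picture. A call takes as long as a camera call. They do not tell look-alikes from the thing itself.
- outline_of(thing, camera): "region" (480x640 bool, what is visible of it) and "rect" ([left, top, right, bottom] in pixels, round what is visible of it).
- tip_of(thing, camera): "centre" ([column, row] in pixels: a listed point, or the origin of a listed thing).
The state is a dict: "time_s": time; "joints": joint angles; "qvel": joint speeds; "joint_efforts": joint torques, N m; "ee_pos": TCP position; "tcp_rot": TCP orientation; "contact_force": force on the tool from outside, world axes, zero at the start; "ft_torque": the same for the moment, N m; "finger_gap": finger opening in m; "gripper_force": force on a finger pad.
Only numpy, scipy, OpenCV 4.12 (cv2) and the standard library are available. Lean on these libraries where they do the work, as an engineer would, in place of code of your own. Each camera call takes 0.05 s, during which the arm holds its last target. There are 200 camera calls.

TASK

On the drum maker's bench stand two tilting cradles: one carries a round turned tub, the other a square box. Work the lever of the round tub's cradle to tip both wooden beads out into the tray below it, then swing the lever back so that the empty tub stands upright again and let go. Do not tip the square box.

Things in the scene. Friction and masses are not known exactly. Their poses are not given: they have to be found in the camera images.
- tub_cradle (a joint): tilt (rad) of the round wooden tub (rim 100 mm across, 62 mm tall) between two steel posts, tops 167 mm up: 0 upright (stop), grows as the lever swings towards tray +x, 2.2 fully over (stop); needs about 2.0 to empty. Friction of 0.25 N m (2.5 N at the grip) holds it wherever left. Pivot line level, along tray y, 140 mm above the table, at tray x = -55 mm.
- tub_grip (a point): middle of the tub lever's grip, a dark wooden bar 16 mm thick, 72 mm long, parallel to the pivot, on the tray's +y side 128 mm from the stand's middle plane; its outer 36 mm is free all round. 100 mm from the pivot line: at joint 0 it is 77 mm behind (tray -x) and 64 mm above it, at 2.2 97 mm ahead and 24 mm above. Moves and turns with the lever.
- tub_tray (a point): middle of the inner floor of the plywood tray fixed below and ahead of the tub, 17 mm above the table. Inside 190 mm (x) by 116 mm (y), walls 29 mm above the floor. Its x axis is level and points the way the tub pours (away from the robot, within 0.2 rad of world x), y left, z up. It does not move with the lever.
- bead_a: pale turned wooden bead, a thick ring 27 mm across and 14 mm thick with a 10 mm bore, about 12 g, lying at the start in the round tub; origin in the middle of its underside face.
- bead_b: second bead, same as bead_a, beside it in the round tub.
- box_cradle (a joint): tilt in rad of the other, bystander cradle of the same build, holding a square wooden box 88 mm wide with two pegs; 0 = upright. Its stand is about 0.37 m to the left or right of the first one. To be left alone.
Mind the look-alikes: they are no part of the job. What is shaped like the bead_a but purple or red is not meant. Leave any purple look-alike of the bead_b alone.

How it is judged:
On the way:
1. the round tub is tipped over (joint beyond 1.2 rad) and both beads have dropped into its tray (value of joint tub_cradle above 1.2 rad and x of bead_a in the frame of tub_tray between -0.1 and 0.1 m and y of bead_a in the frame of tub_tray between -0.063 and 0.063 m and z of bead_a in the frame of tub_tray between -0.01 and 0.04 m and x of bead_b in the frame of tub_tray between -0.1 and 0.1 m and y of bead_b in the frame of tub_tray between -0.063 and 0.063 m and z of bead_b in the frame of tub_tray between -0.01 and 0.04 m), for 0.1 s.
At the end, for the whole second after the job is handed in: both beads lie at rest inside the round tub's tray (origins within its walls and less than 40 mm above its floor), the tub is upright again (joint below 0.2 rad), and the square box's cradle is upright (below 0.2 rad) (value of joint each of tub_cradle, box_cradle below 0.2 rad and x of bead_a in the frame of tub_tray between -0.1 and 0.1 m and y of bead_a in the frame of tub_tray between -0.063 and 0.063 m and z of bead_a in the frame of tub_tray between -0.01 and 0.04 m and x of bead_b in the frame of tub_tray between -0.1 and 0.1 m and y of bead_b in the frame of tub_tray between -0.063 and 0.063 m and z of bead_b in the frame of tub_tray between -0.01 and 0.04 m and linear speed of each of bead_a, bead_b below 0.03 m/s); the robot touches nothing.
It fails at once if the square box is tipped (its cradle turned beyond 0.3 rad) (value of joint box_cradle above 0.3 rad).
It also fails if it takes over 43 s, if anything falls off the work surface, if the arm or the gripper's body presses on something with over 40 N, if the wrist force passes 120 N, or if a joint passes its speed limit or range.

## Working session

There is one attempt and no reset: what is moved stays moved. The work goes in short steps, Python scripts to look and compute and a tool call to move; the robot and the scene stay as the last step left them, time stands still between calls to the robot, and variables do not carry over. Pictures are saved under pics/ and viewed, at most 10 in all, crops included, and the job is handed in when it is done.

Besides the shell and the picture viewer there is one more tool, called after ">>>" as name(argument=value, ...) on one line, values as JSON. apply_moves: Moves the arm, as the interface text tells. Its arguments: {"type":"object","properties":{"increments":{"type":"array"}},"required":["increments"]}

```bash
mkdir -p pics; cat > h.py <<'E'
import numpy as np, cv2
from station import *
from scipy.spatial.transform import Rotation as Ro
def cam(n):
    c=capture(n); c['f']=240/np.tan(np.radians(c['vertical_fov'])/2); return c
def pts(c,m=None):
    z=c['z_map']; v,u=np.nonzero((z>0) if m is None else (m&(z>0))); d=z[v,u]
    P=np.stack([(u-c['cx'])/c['f']*d,(v-c['cy'])/c['f']*d,d],1)
    return (P-c['t'])@np.array(c['R']), u, v
E
python3 - <<'E'
from h import *
s=read_state(); print(s['ee_pos'],s['tcp_rot'],finger_overhang if not callable(finger_overhang) else finger_overhang(),s['time_s'])
for n in ('scene','top'):
    c=cam(n); cv2.imwrite(f'pics/{n}0.png',c['pixels'])
    np.savez(f'{n}0.npz',**{k:c[k] for k in c})
    print(n,'campos',-np.array(c['R']).T@c['t'])
    for th in ('tub_grip','tub_tray','bead_a'):
        for d in tip_of(th,n)[:5]:
            u,v=np.round(d['centre']).astype(int); m=np.zeros((480,640),bool); m[max(0,v-1):v+2,max(0,u-1):u+2]=1
            P=pts(c,m)[0]; print(th,d['conf'],u,v,np.median(P,0).round(3) if len(P) else None)
    for th in ('tub_cradle','box_cradle','tub_grip'):
        for d in outline_of(th,n)[:3]:
            P=pts(c,d['region'])[0]; print('outline',th,d['conf'],d['rect'],np.median(P,0).round(3) if len(P) else None)
E
```

```text
[0.14188433 0.5566831  0.24740148] [-3.91326581e-01 -3.11651211e+00  2.55253458e-03] 0.017 0.0
scene campos [1.31807472 0.16379525 0.71391517]
tub_grip 0.94 475 206 [0.476 0.209 0.21 ]
tub_tray 0.59 387 334 [0.607 0.093 0.017]
bead_a 0.74 471 347 [0.597 0.233 0.01 ]
bead_a 0.69 319 292 [ 0.523 -0.048  0.013]
bead_a 0.68 470 378 [0.665 0.234 0.009]
outline tub_cradle 0.69 [343.2, 199.4, 500.6, 287.1] [0.531 0.099 0.15 ]
outline box_cradle 0.68 [159.3, 175.5, 288.2, 255.5] [ 0.532 -0.264  0.148]
outline tub_grip 0.56 [342.7, 203.6, 497.0, 288.6] [0.531 0.098 0.15 ]
top campos [ 0.48214977 -0.05299854  0.9081254 ]
tub_grip 0.55 146 288 [0.471 0.205 0.212]
tub_tray 0.8 246 217 [0.588 0.068 0.146]
bead_a 0.66 175 230 [0.58  0.227 0.014]
bead_a 0.58 249 241 [0.551 0.068 0.111]
bead_a 0.57 169 193 [0.656 0.245 0.003]
bead_a 0.5 229 242 [0.549 0.102 0.11 ]
bead_a 0.44 320 263 [ 0.518 -0.056 -0.001]
outline tub_cradle 0.74 [124.1, 210.8, 287.5, 297.1] [0.539 0.106 0.148]
outline tub_cradle 0.66 [218.6, 233.9, 235.9, 252.4] [0.55  0.101 0.123]
outline box_cradle 0.56 [364.5, 222.5, 497.6, 315.8] [ 0.521 -0.271  0.146]
outline tub_grip 0.7 [117.8, 208.1, 287.1, 297.2] [0.54  0.107 0.149]
```

View pics/scene0.png

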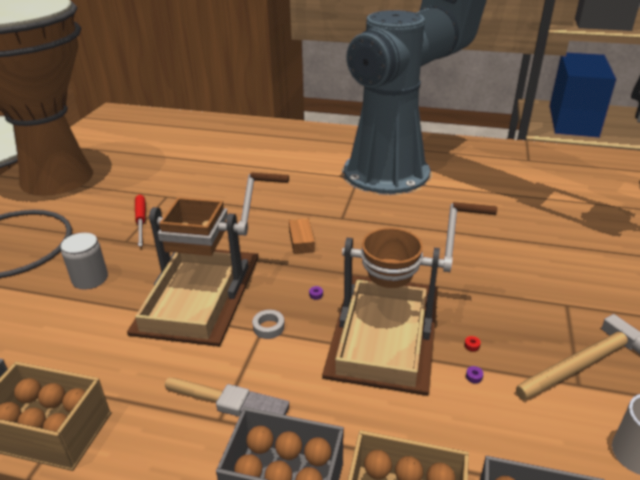

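View pics/top0.png

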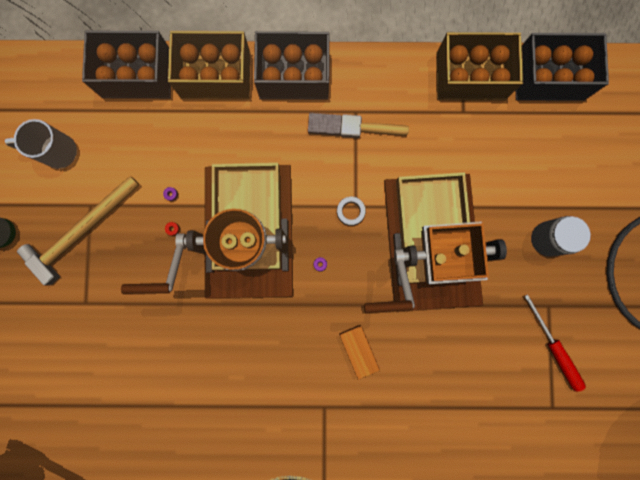

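The round tub with both pale beads is the left one, at top (235,240), with beads at (229,242) and (249,241). Its grip bar runs (122–168, 288), and its tray is at (245,190). The square box, around (455,250), is the bystander. The rings at (171,194), (172,228) and (320,264) are purple or red look-alikes on the table.

```bash
cat >> h.py <<'E'
E
python3 - <<'E'
from h import *
c=dict(np.load('top0.npz')); P,u,v=pts(c)
# tray wall tops
m=(P[:,2]>.036)&(P[:,2]<.056)&(u>200)&(u<295)&(v>155)&(v<235)
r=cv2.minAreaRect(P[m][:,:2].astype(np.float32)*1000); print('tray',r)
# grip bar
m=(P[:,2]>.185)&(u>110)&(u<172)&(v>270)&(v<305); G=P[m]
print('grip',m.sum(),G.min(0),G.max(0),np.percentile(G[:,2],95)); print(cv2.minAreaRect(G[:,:2].astype(np.float32)*1000))
m=(P[:,2]>.15)&(P[:,2]<.18)&(u>200)&(u<300)&(v>200)&(v<275); G=P[m]
print('tub rim',cv2.minEnclosingCircle(G[(G[:,0]>.48)&(G[:,0]<.62)][:,:2].astype(np.float32)*1000))
c=dict(np.load('scene0.npz')); P,u,v=pts(c)
m=(P[:,2]>.19)&(u>450)&(u<500)&(v>195)&(v<220)&(P[:,0]<.52)&(P[:,0]>.42); G=P[m]
print('grip scene',m.sum(),G.min(0),G.max(0)); print(cv2.minAreaRect(G[:,:2].astype(np.float32)*1000))
im=cv2.resize(cv2.imread('pics/top0.png')[150:310,100:310],None,fx=3.5,fy=3.5,interpolation=cv2.INTER_CUBIC); cv2.imwrite('pics/crop.png',im)
E
```

```text
tray ((642.7506713867188, 80.07674407958984), (125.38142395019531, 139.34573364257812), 1.3336135149002075)
grip 584 [0.46130298 0.16948403 0.18853461] [0.49674897 0.24403755 0.21410487] 0.2126390542739038
((478.7642822265625, 207.16363525390625), (33.72054672241211, 74.68549346923828), 2.2166478633880615)
tub rim ((550.8726806640625, 70.77011108398438), 64.10681915283203)
grip scene 499 [0.46282157 0.16983273 0.19109141] [0.49700547 0.24447379 0.21343274]
((471.9117126464844, 205.80096435546875), (32.988380432128906, 75.03179931640625), 14.862793922424316)
```

View pics/crop.png

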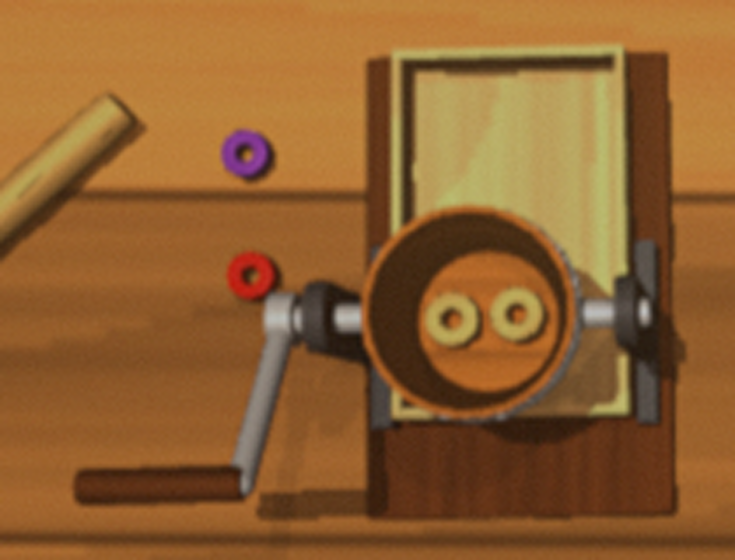

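Confirmed: the two pale beads lie in the round tub, and the red and purple ones are outside it. The grip's middle is at about (0.471, 0.207, 0.204), with tray yaw near 0. I'll straddle the bar loosely and follow its arc.

```bash
cat >> h.py <<'E'
K=0.5
def pose(j,back=0.,piv=(0.548,0.227,0.140),r=0.100):
    th=np.arctan2(64,-77)-j; phi=K*(th-np.pi/2)
    z=np.array([np.sin(phi),0,-np.cos(phi)]); x=np.array([0,1.,0]); y=np.cross(z,x)
    p=np.array(piv)+r*np.array([np.cos(th),0,np.sin(th)])-back*z
    return p,np.stack([x,y,z],1)
def rows(ts,g,start=None):
    s=read_state(); p0,R0=(s['ee_pos'],Ro.from_rotvec(s['tcp_rot']).as_matrix()) if start is None else start
    for p,R in ts:
        d=R0.T@(p-p0)/.025; w=Ro.from_matrix(R0.T@R).as_rotvec()
        print([*d.round(2).tolist(),*w.round(3).tolist(),g])
E
python3 - <<'E'
from h import *
rows([pose(0,.1)],45)
rows([pose(0,0)],45,pose(0,.1))
E
```

```text
[-14.37, -9.96, -1.85, -0.373, -0.289, 1.298, 45]
[0.0, 0.0, 4.0, 0.0, 0.0, 0.0, 45]
```

>>> apply_moves(increments=[[[-1.5, -1, -1.8, -0.04, -0.03, 0.12, 45], [-3, -2, -1.85, -0.07, -0.06, 0.25, 45], [-4.5, -3, -1.85, -0.11, -0.09, 0.37, 45], [-6, -4, -1.85, -0.15, -0.12, 0.49, 45], [-7.5, -5, -1.85, -0.19, -0.15, 0.61, 45], [-9, -6, -1.85, -0.22, -0.17, 0.73, 45], [-10.5, -7, -1.85, -0.26, -0.2, 0.86, 45], [-12, -8, -1.85, -0.3, -0.23, 0.98, 45], [-13.4, -9, -1.85, -0.335, -0.26, 1.1, 45], [-14.37, -9.96, -1.85, -0.373, -0.289, 1.298, 45]]])

```text
time_s: 1.53
ee_pos: [0.4089, 0.2532, 0.2949]
tcp_rot: [1.862, 2.116, 0.421]
contact_force: [1.5, 0.5, -0.4]
finger_gap: 0.0449
gripper_force: 0.0
```

```bash
python3 - <<'E'
from h import *
s=read_state(); print(s['joints'],s['ee_pos'],s['time_s'])
rows([pose(0,.1),pose(0,0)],45)
E
```

```text
[ 0.38913674 -0.32065639  2.03472388 -0.1493117   1.0364415   0.31196619] [0.40890234 0.2532152  0.29493497] 1.5333
[-1.14, 0.58, 0.31, -0.023, -0.028, 0.122, 45]
[-1.25, 0.66, 4.3, -0.023, -0.028, 0.122, 45]
```

>>> apply_moves(increments=[[[-1.14, 0.58, 0.31, -0.023, -0.028, 0.122, 45], [-1.14, 0.58, 0.31, -0.023, -0.028, 0.122, 45], [-1.14, 0.58, 0.31, -0.023, -0.028, 0.122, 45], [-1.14, 0.58, 0.31, -0.023, -0.028, 0.122, 45], [-1.14, 0.58, 0.31, -0.023, -0.028, 0.122, 45], [-1.14, 0.58, 0.31, -0.023, -0.028, 0.122, 45], [-1.14, 0.58, 0.31, -0.023, -0.028, 0.122, 45], [-1.14, 0.58, 0.31, -0.023, -0.028, 0.122, 45], [-1.14, 0.58, 0.31, -0.023, -0.028, 0.122, 45], [-1.14, 0.58, 0.31, -0.023, -0.028, 0.122, 45]]])

```text
time_s: 2.37
ee_pos: [0.4278, 0.229, 0.294]
tcp_rot: [1.974, 1.986, 0.439]
contact_force: [-1.1, -0.1, 0.3]
finger_gap: 0.0451
gripper_force: 0.0
```

```bash
python3 - <<'E'
from h import *
s=read_state(); print(s['joints'],s['ee_pos'],s['time_s'],s['contact_force'])
rows([pose(0,.1),pose(0,0)],45)
E
```

```text
[ 0.33328616 -0.31856633  2.0404089  -0.16243469  1.01044862  0.38468975] [0.42780664 0.22900131 0.29397273] 2.3667 [-1.12974058 -0.08892579  0.33807532]
[-0.08, 0.04, -0.0, -0.002, -0.001, 0.006, 45]
[-0.09, 0.05, 4.0, -0.002, -0.001, 0.006, 45]
```

>>> apply_moves(increments=[[[-0.05, 0.03, 0.7, 0, 0, 0.005, 45], [-0.09, 0.05, 1.4, 0, 0, 0.006, 45], [-0.09, 0.05, 2.1, 0, 0, 0.006, 45], [-0.09, 0.05, 2.8, 0, 0, 0.006, 45], [-0.09, 0.05, 3.4, 0, 0, 0.006, 45], [-0.09, 0.05, 4, 0, 0, 0.006, 45], [-0.09, 0.05, 4, 0, 0, 0.006, 40], [-0.09, 0.05, 4, 0, 0, 0.006, 30], [-0.09, 0.05, 4, 0, 0, 0.006, 23], [-0.09, 0.05, 4, 0, 0, 0.006, 23]]])

```text
time_s: 3.2
ee_pos: [0.4717, 0.2268, 0.2051]
tcp_rot: [1.98, 1.979, 0.442]
contact_force: [-0.0, 1.0, -0.1]
finger_gap: 0.023
gripper_force: 0.0
```

```bash
python3 - <<'E'
from h import *
s=read_state(); print(s['joints'],s['ee_pos'],s['time_s'],s['contact_force'],s['gripper_force'],s['finger_gap'])
c=cam('scene'); cv2.imwrite('pics/s1.png',cv2.resize(c['pixels'][100:330,300:560],None,fx=2.5,fy=2.5))
print('A'); rows([pose(j) for j in np.linspace(.11,1.1,10)],23,pose(0))
print('B'); rows([pose(j) for j in np.linspace(1.21,2.2,10)],23,pose(1.1))
E
```

```text
[ 0.29206798 -0.11880086  2.06899878 -0.17287883  0.77693881  0.39019905] [0.47171919 0.22681944 0.20512985] 3.2 [-0.03205652  0.97310054 -0.06884023] 0.0 0.02304352766957547
A
[0.0, 0.41, -0.16, 0.055, 0.0, 0.0, 23]
[0.0, 0.83, -0.28, 0.11, 0.0, 0.0, 23]
[0.0, 1.27, -0.36, 0.165, 0.0, 0.0, 23]
[0.0, 1.7, -0.38, 0.22, 0.0, 0.0, 23]
[0.0, 2.14, -0.35, 0.275, 0.0, 0.0, 23]
[0.0, 2.58, -0.28, 0.33, 0.0, 0.0, 23]
[0.0, 3.0, -0.16, 0.385, 0.0, 0.0, 23]
[0.0, 3.41, 0.0, 0.44, 0.0, 0.0, 23]
[0.0, 3.79, 0.21, 0.495, 0.0, 0.0, 23]
[0.0, 4.16, 0.46, 0.55, 0.0, 0.0, 23]
B
[0.0, 0.43, 0.07, 0.055, 0.0, 0.0, 23]
[0.0, 0.86, 0.19, 0.11, 0.0, 0.0, 23]
[0.0, 1.26, 0.36, 0.165, 0.0, 0.0, 23]
[0.0, 1.65, 0.57, 0.22, 0.0, 0.0, 23]
[0.0, 2.01, 0.82, 0.275, 0.0, 0.0, 23]
[0.0, 2.34, 1.11, 0.33, 0.0, 0.0, 23]
[0.0, 2.64, 1.43, 0.385, 0.0, 0.0, 23]
[0.0, 2.9, 1.78, 0.44, 0.0, 0.0, 23]
[0.0, 3.12, 2.17, 0.495, 0.0, 0.0, 23]
[0.0, 3.3, 2.57, 0.55, 0.0, 0.0, 23]
```

View pics/s1.png

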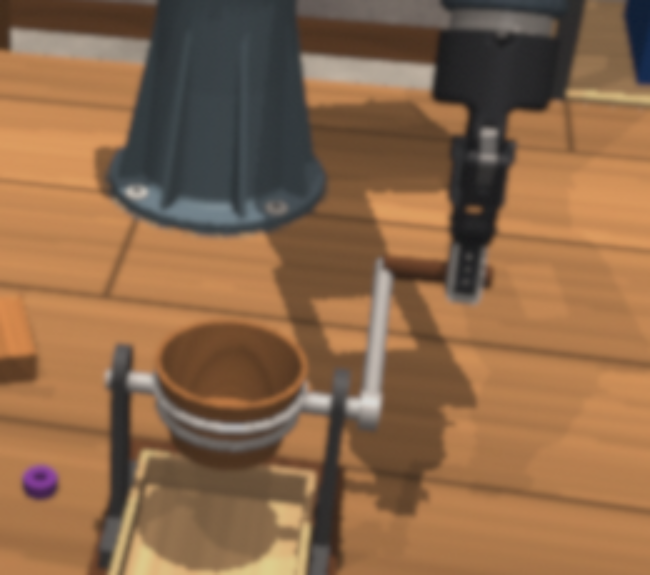

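The fingers straddle the bar near its outer end, around (467,275) in the crop. Now I'll swing it over, gently in the pouring half.

>>> apply_moves(increments=[[[0, 0.41, -0.16, 0.055, 0, 0, 23], [0, 0.83, -0.28, 0.11, 0, 0, 23], [0, 1.27, -0.36, 0.165, 0, 0, 23], [0, 1.7, -0.38, 0.22, 0, 0, 23], [0, 2.14, -0.35, 0.275, 0, 0, 23], [0, 2.58, -0.28, 0.33, 0, 0, 23], [0, 3.0, -0.16, 0.385, 0, 0, 23], [0, 3.41, 0, 0.44, 0, 0, 23], [0, 3.79, 0.21, 0.495, 0, 0, 23], [0, 4.16, 0.46, 0.55, 0, 0, 23]]])

```text
time_s: 4.08
ee_pos: [0.5706, 0.2272, 0.2391]
tcp_rot: [-2.16, -2.162, 0.123]
contact_force: [-2.6, 1.9, 1.8]
finger_gap: 0.023
gripper_force: 1.7
```

```bash
python3 - <<'E'
from h import *
s=read_state(); print(s['joints'],s['ee_pos'],pose(1.1)[0],s['contact_force'])
print('meas'); rows([pose(1.1),pose(1.65)],23)
print('B1'); rows([pose(j) for j in np.linspace(1.155,1.65,10)],23,pose(1.1))
E
```

```text
[0.17477954 0.34601079 1.42607375 0.02227969 1.48303093 0.1707349 ] [0.57063596 0.22718953 0.23910706] [0.57008278 0.227      0.23753128] [-2.5756652   1.93740016  1.83781251]
meas
[-0.01, -0.01, 0.07, -0.004, -0.002, 0.001, 23]
[-0.01, 2.0, 0.88, 0.271, -0.002, 0.001, 23]
B1
[0.0, 0.22, 0.03, 0.027, 0.0, 0.0, 23]
[0.0, 0.43, 0.07, 0.055, 0.0, 0.0, 23]
[0.0, 0.65, 0.13, 0.082, 0.0, 0.0, 23]
[0.0, 0.86, 0.19, 0.11, 0.0, 0.0, 23]
[0.0, 1.06, 0.27, 0.137, 0.0, 0.0, 23]
[0.0, 1.26, 0.36, 0.165, 0.0, 0.0, 23]
[0.0, 1.46, 0.46, 0.192, 0.0, 0.0, 23]
[0.0, 1.65, 0.57, 0.22, 0.0, 0.0, 23]
[0.0, 1.84, 0.69, 0.247, 0.0, 0.0, 23]
[0.0, 2.01, 0.82, 0.275, 0.0, 0.0, 23]
```

Tracking well.

>>> apply_moves(increments=[[[0, 0.22, 0.03, 0.027, 0, 0, 23], [0, 0.43, 0.07, 0.055, 0, 0, 23], [0, 0.65, 0.13, 0.082, 0, 0, 23], [0, 0.86, 0.19, 0.11, 0, 0, 23], [0, 1.06, 0.27, 0.137, 0, 0, 23], [0, 1.26, 0.36, 0.165, 0, 0, 23], [0, 1.46, 0.46, 0.192, 0, 0, 23], [0, 1.65, 0.57, 0.22, 0, 0, 23], [0, 1.84, 0.69, 0.247, 0, 0, 23], [0, 2.01, 0.82, 0.275, 0, 0, 23]]])

```text
time_s: 4.92
ee_pos: [0.6182, 0.227, 0.2127]
tcp_rot: [-2.007, -2.008, 0.394]
contact_force: [-2.0, -0.7, 2.2]
finger_gap: 0.0227
gripper_force: 1.3
```

```bash
python3 - <<'E'
from h import *
s=read_state(); print(s['joints'],s['ee_pos'],pose(1.65)[0],s['contact_force'])
print('meas'); rows([pose(1.65),pose(2.2)],23)
print('B2'); rows([pose(j) for j in np.linspace(1.72,2.2,8)],23,pose(1.65))
E
```

```text
[0.14571307 0.64936433 1.08953674 0.05784561 1.787546   0.14623815] [0.61824395 0.22701904 0.21270379] [0.61780447 0.227      0.21160542] [-2.02425937 -0.66145374  2.15828656]
meas
[-0.0, 0.0, 0.05, -0.003, -0.001, 0.001, 23]
[-0.0, 1.72, 1.38, 0.272, -0.001, 0.001, 23]
B2
[0.0, 0.26, 0.11, 0.035, 0.0, 0.0, 23]
[0.0, 0.5, 0.24, 0.069, 0.0, 0.0, 23]
[0.0, 0.73, 0.39, 0.104, 0.0, 0.0, 23]
[0.0, 0.95, 0.55, 0.138, 0.0, 0.0, 23]
[0.0, 1.16, 0.73, 0.172, 0.0, 0.0, 23]
[0.0, 1.36, 0.92, 0.206, 0.0, 0.0, 23]
[0.0, 1.54, 1.12, 0.241, 0.0, 0.0, 23]
[0.0, 1.71, 1.33, 0.275, 0.0, 0.0, 23]
```

>>> apply_moves(increments=[[[0, 0.26, 0.11, 0.035, 0, 0, 23], [0, 0.5, 0.24, 0.069, 0, 0, 23], [0, 0.73, 0.39, 0.104, 0, 0, 23], [0, 0.95, 0.55, 0.138, 0, 0, 23], [0, 1.16, 0.73, 0.172, 0, 0, 23], [0, 1.36, 0.92, 0.206, 0, 0, 23], [0, 1.54, 1.12, 0.241, 0, 0, 23], [0, 1.71, 1.33, 0.275, 0, 0, 23], [0, 1.71, 1.33, 0.275, 0, 0, 23], [0, 1.71, 1.33, 0.275, 0, 0, 23]]])

```text
time_s: 5.75
ee_pos: [0.645, 0.2266, 0.1636]
tcp_rot: [-1.838, -1.839, 0.633]
contact_force: [-0.5, -0.1, 0.3]
finger_gap: 0.0234
gripper_force: 0.0
```

```bash
python3 - <<'E'
from h import *
s=read_state(); print(s['joints'],s['ee_pos'],pose(2.2)[0],s['contact_force'])
c=cam('scene'); a=cv2.resize(c['pixels'][160:400,310:510],None,fx=2,fy=2)
c=cam('top'); b=cv2.resize(c['pixels'][150:310,110:310],None,fx=2,fy=3)
cv2.imwrite('pics/s2.png',np.hstack([a,b]))
for n in('top','scene'): print([(d['conf'],d['centre']) for d in tip_of('bead_a',n)])
rows([pose(2.2)],23)
E
```

```text
[0.12874062 0.95711279 0.7695503  0.09118917 2.07285427 0.14503669] [0.64504639 0.22658884 0.16362313] [0.64493726 0.227      0.16455947] [-0.5057252  -0.13272409  0.27939734]
[(0.63, [248.7, 205.2]), (0.63, [174.1, 228.6]), (0.52, [320.0, 264.3]), (0.42, [173.1, 193.2])]
[(0.64, [472.4, 344.8]), (0.58, [472.4, 380.5]), (0.56, [315.2, 293.6]), (0.47, [399.4, 326.1])]
[0.01, 0.02, 0.04, 0.0, -0.001, 0.001, 23]
```

View pics/s2.png

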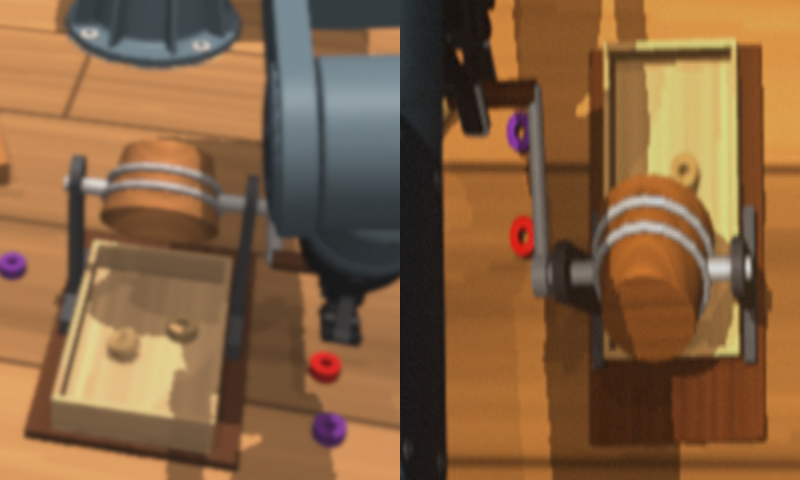

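Both pale beads lie in the tray, at crop (122,343) and (181,328), and the tub is fully over. Next I'll swing it back.

```bash
python3 - <<'E'
from h import *
print('C'); rows([pose(j) for j in np.linspace(2.09,1.1,10)],23,pose(2.2))
print('D'); rows([pose(j) for j in np.linspace(.98,-.02,9)],23,pose(1.1))
E
```

```text
C
[0.0, -0.36, -0.25, -0.055, 0.0, 0.0, 23]
[0.0, -0.75, -0.46, -0.11, 0.0, 0.0, 23]
[0.0, -1.16, -0.63, -0.165, 0.0, 0.0, 23]
[0.0, -1.58, -0.75, -0.22, 0.0, 0.0, 23]
[0.0, -2.01, -0.82, -0.275, 0.0, 0.0, 23]
[0.0, -2.45, -0.84, -0.33, 0.0, 0.0, 23]
[0.0, -2.89, -0.82, -0.385, 0.0, 0.0, 23]
[0.0, -3.32, -0.75, -0.44, 0.0, 0.0, 23]
[0.0, -3.75, -0.63, -0.495, 0.0, 0.0, 23]
[0.0, -4.16, -0.46, -0.55, 0.0, 0.0, 23]
D
[0.0, -0.48, -0.02, -0.06, 0.0, 0.0, 23]
[0.0, -0.98, 0.01, -0.123, 0.0, 0.0, 23]
[0.0, -1.47, 0.11, -0.185, 0.0, 0.0, 23]
[0.0, -1.94, 0.27, -0.248, 0.0, 0.0, 23]
[0.0, -2.39, 0.48, -0.31, 0.0, 0.0, 23]
[0.0, -2.81, 0.75, -0.372, 0.0, 0.0, 23]
[0.0, -3.2, 1.07, -0.435, 0.0, 0.0, 23]
[0.0, -3.54, 1.44, -0.498, 0.0, 0.0, 23]
[0.0, -3.83, 1.84, -0.56, 0.0, 0.0, 23]
```

>>> apply_moves(increments=[[[0, -0.36, -0.25, -0.055, 0, 0, 23], [0, -0.75, -0.46, -0.11, 0, 0, 23], [0, -1.16, -0.63, -0.165, 0, 0, 23], [0, -1.58, -0.75, -0.22, 0, 0, 23], [0, -2.01, -0.82, -0.275, 0, 0, 23], [0, -2.45, -0.84, -0.33, 0, 0, 23], [0, -2.89, -0.82, -0.385, 0, 0, 23], [0, -3.32, -0.75, -0.44, 0, 0, 23], [0, -3.75, -0.63, -0.495, 0, 0, 23], [0, -4.16, -0.46, -0.55, 0, 0, 23]]])

```text
time_s: 6.78
ee_pos: [0.5716, 0.2263, 0.2406]
tcp_rot: [-2.168, -2.167, 0.11]
contact_force: [3.8, 0.3, 3.4]
finger_gap: 0.0228
gripper_force: 1.8
```

>>> apply_moves(increments=[[[0, -0.48, -0.02, -0.06, 0, 0, 23], [0, -0.98, 0.01, -0.123, 0, 0, 23], [0, -1.47, 0.11, -0.185, 0, 0, 23], [0, -1.94, 0.27, -0.248, 0, 0, 23], [0, -2.39, 0.48, -0.31, 0, 0, 23], [0, -2.81, 0.75, -0.372, 0, 0, 23], [0, -3.2, 1.07, -0.435, 0, 0, 23], [0, -3.54, 1.44, -0.498, 0, 0, 23], [0, -3.83, 1.84, -0.56, 0, 0, 23], [0, -3.83, 1.84, -0.56, 0, 0, 23]]])

```text
time_s: 7.62
ee_pos: [0.4673, 0.2267, 0.2021]
tcp_rot: [1.971, 1.975, 0.453]
contact_force: [0.5, 0.6, -0.4]
finger_gap: 0.0232
gripper_force: 0.0
```

Now I'll open and back straight out.

>>> apply_moves(increments=[[[0, 0.1, 0, 0, 0, 0, 45], [0, 0.1, 0, 0, 0, 0, 45], [0, 0.1, 0, 0, 0, 0, 45], [0, 0.1, -0.7, 0, 0, 0, 45], [0, 0.1, -1.4, 0, 0, 0, 45], [0, 0.1, -2.2, 0, 0, 0, 45], [0, 0.1, -3, 0, 0, 0, 45], [0, 0.1, -3.8, 0, 0, 0, 45], [0, 0.1, -4.4, 0, 0, 0, 45], [0, 0.1, -4.4, 0, 0, 0, 45]]])

```text
time_s: 8.45
ee_pos: [0.4261, 0.227, 0.3071]
tcp_rot: [1.973, 1.971, 0.456]
contact_force: [1.3, 0.0, 0.5]
finger_gap: 0.0454
gripper_force: 0.0
```

```bash
python3 - <<'E'
from h import *
s=read_state(); print(s['ee_pos'],s['time_s'],s['contact_force'])
c=cam('scene'); a=cv2.resize(c['pixels'][160:400,310:510],None,fx=2,fy=2)
P,u,v=pts(c)
for n in('scene',): 
  for d in tip_of('bead_a',n):
    q=np.round(d['centre']).astype(int); m=(abs(u-q[0])<2)&(abs(v-q[1])<2); print(d['conf'],q,P[m].mean(0).round(3))
m=(P[:,2]>.19)&(u>440)&(u<510)&(v>190)&(v<230)&(P[:,2]<.23)&(P[:,0]>.44)&(P[:,0]<.52); print('grip',m.sum(),P[m].min(0),P[m].max(0))
c=cam('top'); b=cv2.resize(c['pixels'][150:310,110:310],None,fx=2,fy=3)
cv2.imwrite('pics/s3.png',np.hstack([a,b]))
E
```

```text
[0.42608048 0.22698689 0.30713226] 8.45 [1.27008642 0.01153148 0.4904572 ]
0.73 [376 330] [0.61  0.074 0.025]
0.66 [318 292] [ 0.522 -0.05   0.013]
0.51 [475 377] [0.666 0.241 0.014]
0.49 [399 328] [0.595 0.111 0.024]
grip 526 [0.46471575 0.168651   0.19005232] [0.50171521 0.24469484 0.21399174]
```

View pics/s3.png

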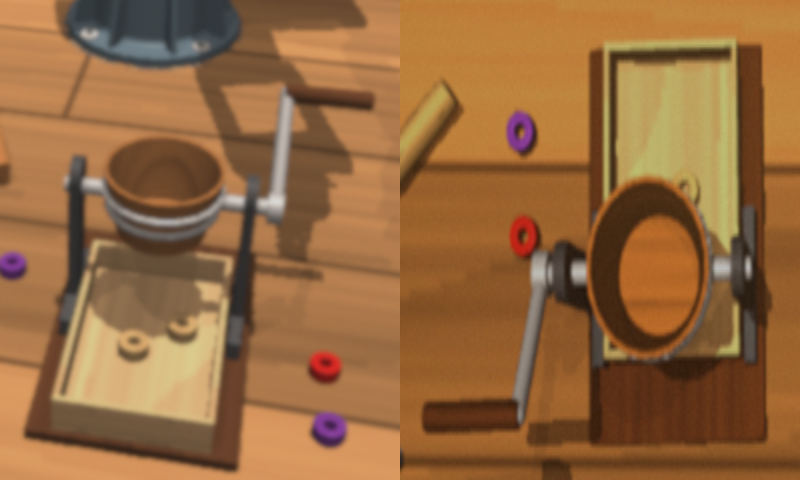

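The tub is empty and upright. Both beads lie flat in the tray at crop (133,345) and (182,328), and the gripper is clear of everything.

```bash
python3 -c "
from station import hand_in; print(hand_in())"
```

```text
the job is handed in; nothing more can be done
None
```

I handed the job in with both beads lying in the round tub's tray, the tub swung back upright and released, and the square box never touched. The hand-in returned no verdict.

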